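Ratchet up the footstool's loose centre nut

TASK

The upturned footstool's centre nut is loose. First take the lotion bottle out of the wrench handle's swing and stand it upright on the table, clear of the swing; then work the ratchet wrench back and forth between the stool's feet until the nut is tight against its stop, its yellow stripe in line with the yellow mark on the plate. Do not knock anything over, and leave the tumbler, the candle and the remote where they are.

Things in the scene. Friction and masses are not known exactly. Their poses are not given: they have to be found in the camera images.
- stool: Fixed upturned footstool: seat 240 mm (x) by 250 mm (y), wooden underside 38 mm above the table, 4 mm steel plate on it, four round feet (34 mm across, tops 96 mm up) at x = +-90, y = +-95 mm. Origin on the table under the nut's axis; z up. The wrench handle sticks out over the -x edge, towards the robot. The plate's yellow mark lies on the nut's +x side.
- nut_top (a point): Centre of the top of the steel hexagon nut (22 mm across corners), 73 mm above the table, on the vertical turning axis of nut and wrench. Under the wrench head the nut has a flange 76 mm across with a yellow stripe on its rim; a second stripe is on its top.
- nut (a joint): Angle of the nut in rad, growing clockwise seen from above (tightening). 2.6 is tight, a hard stop, where its stripe meets the yellow mark. It starts between 0 and 0.7, resists turning either way with about 0.35 N m and stays where it is left.
- wrench (a joint): Handle angle in rad about the nut's axis, growing clockwise from above; at h it points along (-cos h, +sin h) in the stool's frame. The feet stop it at -0.55 and 0.55. Swung clockwise it turns the nut; swung back it slips freely. 24 teeth (0.26 rad): up to one tooth of each stroke is lost. Starts between -0.5 and -0.3. Locked on the nut, cannot be lifted off, stays where left.
- grip (a point): Point on the handle's axis in the black rubber grip, 165 mm from the nut's axis, 58 mm above the table. The grip is level, 22 mm wide, 14 mm thick, and runs from 120 to 200 mm from the nut's axis, beyond the seat's edge with only table under it. The point's x axis points along the handle to the nut.
- bottle_mid (a point): Centre of the loose lotion bottle, half-way up. It stands upright: 120 mm tall, about 180 g, yellow body 42 mm across up to 76 mm, shoulder to 88 mm, above it a white cap 27 mm across. It starts within the handle's swing.
- tumbler_mid (a point): Centre of the loose glass tumbler, half-way up: 68 mm across, 100 mm tall, standing to one side of the swing.
- candle_mid (a point): Centre of the loose red candle jar, half-way up: 64 mm across, 75 mm tall, standing to one side of the swing.
- remote_mid (a point): Centre of the loose black remote control lying flat: 46 mm (its x) by 150 mm (its y), 20 mm thick.
Things that resemble listed ones, but are neither listed nor needed, are in the scene too. Several things look just like the part that bears bottle_mid: the one meant starts farthest to the robot's left.

How it is judged:
On the way, in this order (a step that is already met when the one before it is completed fails the run):
1. the bottle stands upright on the table, clear of the handle's swing (height (world z) of bottle_mid below 0.066 m and angle between bottle_mid's own z axis and vertical below 0.12 rad and (horizontal distance between bottle_mid and nut_top above 0.225 m or x of bottle_mid in the frame of stool above -0.07 m or y of bottle_mid in the frame of stool above 0.145 m or y of bottle_mid in the frame of stool below -0.145 m)), for 0.2 s.
2. the nut is tight against its stop (value of joint nut above 2.45 rad), for 0.2 s.
At the end, for the whole second after the job is handed in: Nut within 0.15 rad of its stop (joint over 2.45); bottle upright on the table (within 0.12 rad), centre over 225 mm from the nut's axis or, in the stool's frame, |y| over 145 mm or x over -70 mm; tumbler, candle, remote within 30 mm of their starts (all of step 1 and value of joint nut above 2.45 rad and height (world z) of bottle_mid above 0.05 m and distance of each of tumbler_mid, candle_mid, remote_mid from where it was at the start of the episode below 0.03 m); the robot touches nothing.
It fails at once if the bottle is knocked over (angle between bottle_mid's own z axis and vertical above 0.6 rad).
It fails at once if the tumbler is displaced or tipped (distance of tumbler_mid from where it was at the start of the episode above 0.04 m or angle between tumbler_mid's own z axis and vertical above 0.5 rad).
It fails at once if the candle is displaced or tipped (distance of candle_mid from where it was at the start of the episode above 0.04 m or angle between candle_mid's own z axis and vertical above 0.5 rad).
It fails at once if the remote is displaced (distance of remote_mid from where it was at the start of the episode above 0.04 m).
It also fails if it takes over 61 s, if anything falls off the work surface, if the arm or the gripper's body presses on something with over 40 N, if the wrist force passes 120 N, or if a joint passes its speed limit or range.

ROBOT

A 6-joint arm with a two-finger parallel gripper is mounted at the origin on the work surface. World frame = base frame: x ahead of the robot, y to its left, z up, the work surface at z = 0. Lengths are in m, angles in rad, forces in N, time in s.
With the tool pointing down it reaches from about 0.25 to 0.775 m from the base axis. Payload 8.9 kg.
Tool frame: the origin (TCP) lies midway between the tips of the shut fingers; the grasp point (between the pads) lies 19 mm behind it; x points along the fingers, y is the direction in which the jaws open and shut, and the axes are right-handed (so a half turn about x gives the same grasp; the last joint's range is limited). The gripper opens to 85 mm and grips with 20 to 120 N. Pads are 22 mm wide; open, the fingers measure 114 mm over their backs; the gripper's body (76 mm by 85 mm) begins 54 mm behind the grasp point. The pads swing forward as they close: fully open they stand 13 mm farther back than shut.
Start: joints at [-1.379, 0.291, -0.153, 1.127, 0, 1.431], TCP at [0.171, -0.497, 0.231] pointing down, gripper open.
Joint ranges: [-2.52, 2.52], [-0.91, 1.74], [-1.3, 1.37], [-1.96, 2.02], [-1.52, 1.47], [-3.14, 3.14]. Speed limits (rad/s): [2.22, 2.22, 2.79, 3.14, 3.14, 3.14].

INTERFACE

Orientations are given as a unit quaternion [w, x, y, z].
In Python, from bench import get_obs, capture, finish_job gives the robot as it stands. The module is installed in compiled form; this text tells all that it offers.
- The arm moves only by the tool servo_tool, never from a script. Its argument "increments" is one flat list of numbers, 6 for each row, row after row: the shift along the world's x, y, z in mm, then the turn, a rotation vector about the world's x, y, z in degrees. In form: [x, y, z, wx, wy, wz, x, y, z, wx, wy, wz, ...]. A call has 1 to 20 rows; each row is the pose to reach, as a shift and turn from the pose commanded when the call began; what a row does not reach only later rows make up. A row lasts 1/10 s, in which the tool goes at most 50 mm and 8.59 degrees, less where a joint would pass 70% of its speed; a pose out of reach is approached as far as the arm can. A call with a gripper value outside its range is refused whole. "hand" is the closure, from 0 (fully open) to 1 (shut), set as the call begins (left out, the last holds). The fingers move at their own pace and stop on an object; "squeeze" is the grip in N (left out, the last holds). Time passes only in rows, so rows that repeat a pose let the fingers close. It gives the time, the measured TCP pose, the force and the opening at its end, in the units of the state.
- get_obs(): the state, without advancing time (a new reading comes with each control period).
- capture(name): name is "side" or "top"; returns a dict with "pixels" (400x640x3 uint8, red, green, blue), "z_map" (400x640 float32, m along the optical axis (not along the pixel's ray), 0 where there is no reading), "mtx" (3x3 intrinsics, pixels), "R" (3x3) and "t" (3): a world point X has camera coordinates R X + t. Camera axes: x right, y down, z forward; pixel columns grow to the right and rows downward; lengths in m; the calibration is good to about 2 mm. A picture is of the moment at which its call begins.
- finish_job(): hands the job in, once; it reports no verdict.
The state is a dict: "t": time; "q": joint angles; "dq": joint speeds; "joint_efforts": joint torques, N m; "tool_pos": TCP position; "tcp_rot": TCP orientation; "wrist_force": force on the tool from outside, world axes, zero at the start; "torque": the same for the moment, N m; "gripper_width": finger opening in m.
Only numpy, scipy, OpenCV 4.12 (cv2) and the standard library are available. Lean on these libraries where they do the work, as an engineer would, in place of code of your own. Each camera call takes 0.05 s, during which the arm holds its last target.

## Working session

There is one attempt and no reset: what is moved stays moved. The work goes in short steps, Python scripts to look and compute and a tool call to move; the robot and the scene stay as the last step left them, time stands still between calls to the robot, and variables do not carry over. Pictures are saved under pics/ and viewed, and the job is handed in when it is done.

Besides the shell and the picture viewer there is one more tool, called after ">>>" by a JSON object that holds its "method" and its "body", one argument or row to a line. servo_tool: Moves the arm, as the interface text tells. Its arguments: {"type":"object","properties":{"increments":{"type":"array","items":{"type":"number"}},"hand":{"type":"number"},"squeeze":{"type":"number"}},"required":["increments"]}

```bash
mkdir -p pics; cat > h.py <<'E'
import numpy as np, cv2
from bench import get_obs, capture
def shot(n,f):
    c=capture(n); cv2.imwrite(f'pics/{f}.png',c['pixels'][:,:,::-1]); np.savez(f'pics/{f}.npz',**c); return c
def world(c):
    z=c['z_map'];v,u=np.mgrid[0:400,0:640];K=c['mtx']
    P=np.stack([(u-K[0,2])/K[0,0]*z,(v-K[1,2])/K[1,1]*z,z],-1)
    W=(P-c['t'])@c['R']; W[z==0]=np.nan; return W
E
python3 - <<'E'
from h import *
print(get_obs())
for n in('side','top'):
    c=shot(n,n+'0'); print(n,c['mtx'].tolist(),(-c['R'].T@c['t']).round(3),c['R'].round(2).tolist())
E
```

```text
{'t': 0.0, 'q': array([-1.37929865e+00,  2.91288958e-01, -1.54096210e-01,  1.12668521e+00,
       -2.31176965e-05,  1.43148347e+00]), 'dq': array([-0.00131535, -0.00028356,  0.00059666,  0.00160448,  0.00052765,
        0.00014206]), 'joint_efforts': array([ 4.73184573e-04, -5.37137997e+01,  3.31376266e+01,  1.56797783e-02,
       -2.70142000e-04,  9.21587286e-06]), 'tool_pos': array([ 0.17043492, -0.4961236 ,  0.23073903]), 'tcp_rot': array([-0.11597651, -0.69743592, -0.11687666,  0.69747576]), 'wrist_force': array([-0.02511094, -0.86089808, -0.92025002]), 'torque': array([-0.01675427, -0.04556588, -0.04889837]), 'gripper_width': 0.08550215810498821}
side [[435.9829846486328, 0.0, 317.5643427091706], [0.0, 435.9829846486328, 197.2409595241315], [0.0, 0.0, 1.0]] [0.362 0.758 0.554] [[-0.98, -0.22, 0.0], [-0.11, 0.51, -0.85], [0.18, -0.83, -0.52]]
top [[505.187717934978, 0.0, 309.47876691007184], [0.0, 505.187717934978, 197.05441458116317], [0.0, 0.0, 1.0]] [0.385 0.    1.201] [[-0.02, -1.0, -0.01], [-0.99, 0.03, -0.12], [0.12, 0.01, -0.99]]
```

View pics/top0.png

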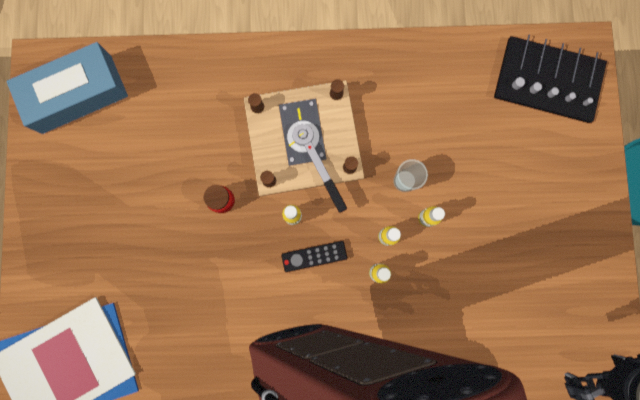

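View pics/side0.png

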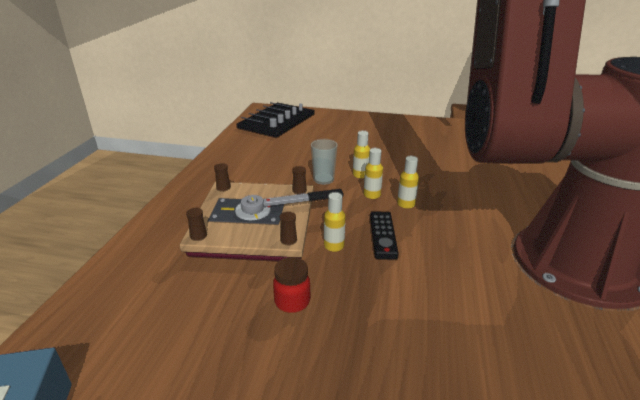

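```bash
python3 - <<'E'
from h import *
c=dict(np.load('pics/top0.npz')); W=world(c)
def med(u,v,r=2): return np.nanmedian(W[v-r:v+r+1,u-r:u+r+1].reshape(-1,3),0).round(4)
for n,p in dict(nut=(303,134),grip=(338,201),neck=(310,147),bcap=(291,212),b2=(393,235),b3=(438,214),b4=(383,274),candle=(216,195),f1=(257,101),f2=(337,88),f3=(350,163),f4=(267,177),tumb=(411,175),remote=(314,256)).items(): print(n,med(*p))
H=W[...,2]
def blob(u,v,zlo,zhi,r=25):
    m=np.zeros(H.shape,bool); m[v-r:v+r,u-r:u+r]=1
    m&=(H>zlo)&(H<zhi); m=m.astype(np.uint8)
    n,l,s,ce=cv2.connectedComponentsWithStats(m)
    if n<2: return None
    k=1+np.argmax(s[1:,4]); q=W[l==k]; (cx,cy),rr=cv2.minEnclosingCircle(q[:,:2].astype(np.float32))
    return q.mean(0).round(4),(round(cx,4),round(cy,4),round(rr,4)),len(q)
for n,a in dict(cap=(291,212,.112,.126),f1=(257,101,.088,.1,12),f2=(337,88,.088,.1,12),f3=(350,163,.088,.1,12),f4=(267,177,.088,.1,12),candle=(216,195,.068,.082),b2=(393,235,.112,.126),b3=(438,214,.112,.126),b4=(383,274,.112,.126),remote=(314,256,.012,.03,40),nut=(303,134,.069,.078,10),grip=(333,190,.058,.072,25),tumb=(411,175,.01,.11)).items(): print(n,blob(*a))
I=c['pixels']; 
cv2.imwrite('pics/crop0.png',cv2.resize(I[70:290,180:460,::-1],None,fx=2.8,fy=2.7,interpolation=cv2.INTER_CUBIC))
E
```

```text
nut [0.6632 0.0214 0.0714]
grip [ 0.5083 -0.0542  0.0637]
neck [0.6341 0.0062 0.0618]
bcap [0.4809 0.0502 0.1188]
b2 [ 0.4261 -0.1667  0.1192]
b3 [ 0.4686 -0.2649  0.1198]
b4 [ 0.3443 -0.1419  0.1195]
candle [0.5272 0.2206 0.0734]
f1 [0.7363 0.1232 0.0947]
f2 [ 0.7623 -0.0584  0.0939]
f3 [ 0.5889 -0.0821  0.0944]
f4 [0.562  0.1031 0.0947]
tumb [ 0.5732 -0.2334  0.0043]
remote [0.3857 0.0034 0.0199]
cap (array([0.4807, 0.052 , 0.1189]), (0.4806, 0.0523, 0.0133), 120)
f1 (array([0.7391, 0.1292, 0.0939]), (0.7396, 0.1294, 0.0159), 145)
f2 (array([ 0.7665, -0.0584,  0.0944]), (0.7672, -0.0578, 0.0161), 143)
f3 (array([ 0.5889, -0.084 ,  0.0945]), (0.589, -0.0839, 0.0153), 146)
f4 (array([0.5615, 0.1037, 0.0946]), (0.5614, 0.1039, 0.0156), 151)
candle (array([0.523 , 0.2216, 0.0735]), (0.5232, 0.2216, 0.0284), 485)
b2 (array([ 0.4272, -0.168 ,  0.1189]), (0.4274, -0.1686, 0.0134), 122)
b3 (array([ 0.4689, -0.264 ,  0.1188]), (0.4687, -0.2643, 0.0135), 131)
b4 (array([ 0.3439, -0.1434,  0.1188]), (0.3437, -0.1438, 0.0135), 131)
remote (array([0.3845, 0.0038, 0.0191]), (0.3842, 0.0037, 0.0772), 1266)
nut (array([0.6638, 0.0231, 0.0718]), (0.6637, 0.0233, 0.0097), 50)
grip (array([ 0.5361, -0.0398,  0.0632]), (0.5404, -0.0369, 0.0621), 468)
tumb (array([ 0.5628, -0.2218,  0.0676]), (0.5584, -0.2168, 0.0341), 632)
```

View pics/crop0.png

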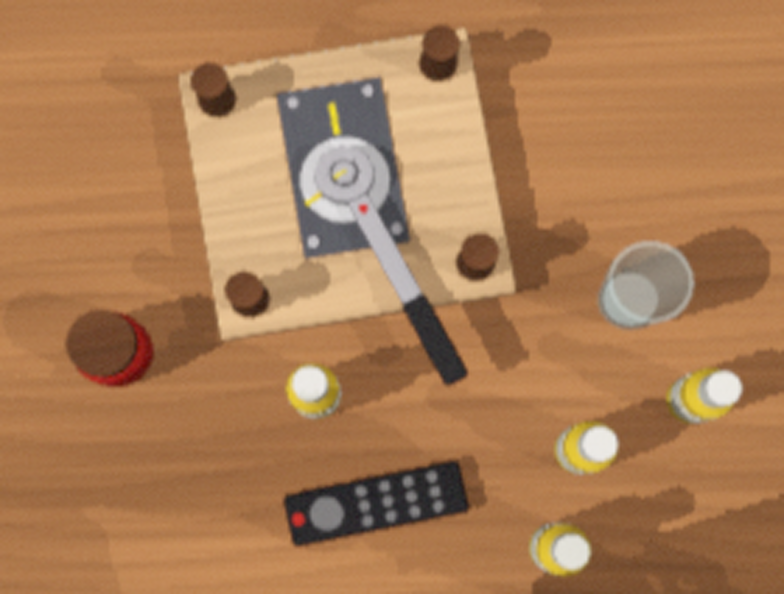

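```bash
python3 - <<'E'
from h import *
from scipy.spatial.transform import Rotation as R
o=get_obs(); q=o['tcp_rot']; M=R.from_quat(q,scalar_first=True).as_matrix(); print(M.round(3), np.degrees(np.arctan2(M[1,1],M[0,1])))
c=dict(np.load('pics/top0.npz')); W=world(c);I=c['pixels'].astype(int)
N=np.array([.6643,.0229]); yaw=.1435
y=(I[...,0]>150)&(I[...,1]>130)&(I[...,2]<90); y[:95]=0;y[180:]=0;y[:,:270]=0;y[:,340:]=0
for v,u in np.argwhere(y):
    p=W[v,u]; d=p[:2]-N; print(u,v,p.round(3),I[v,u],'ang in stool',round(np.degrees(np.arctan2(d[1],d[0])-yaw),1),round(np.hypot(*d),3))
b=(I.sum(-1)<150)&(W[...,2]>.05)&(W[...,2]<.075); b[:160]=0;b[:,:310]=0;b[:,355:]=0;b[215:]=0
q=W[b]; print(len(q),q.mean(0)); d=q.mean(0)[:2]-N; print('h',np.pi-(np.arctan2(d[1],d[0])-yaw), np.hypot(*d), np.sort(np.hypot(*(q[:,:2]-N).T))[[0,-1]])
E
```

```text
[[-0.     0.325 -0.946]
 [ 0.001 -0.946 -0.325]
 [-1.    -0.001 -0.   ]] -71.04690299496463
297 108 [0.734 0.035 0.04 ] [152 141  87] ang in stool 1.4 0.071
298 108 [0.735 0.032 0.038] [194 179  78] ang in stool -0.5 0.071
299 108 [0.734 0.03  0.04 ] [163 152  81] ang in stool -2.4 0.07
297 109 [0.731 0.035 0.043] [181 168  75] ang in stool 1.9 0.068
298 109 [0.732 0.032 0.039] [224 207  54] ang in stool -0.1 0.068
299 109 [0.731 0.03  0.042] [197 184  74] ang in stool -2.1 0.067
297 110 [0.73  0.035 0.039] [174 162  77] ang in stool 2.2 0.066
298 110 [0.729 0.032 0.042] [228 211  47] ang in stool 0.2 0.065
299 110 [0.729 0.03  0.04 ] [216 200  60] ang in stool -1.8 0.065
298 111 [0.726 0.033 0.041] [228 212  53] ang in stool 0.6 0.063
299 111 [0.727 0.03  0.04 ] [226 210  55] ang in stool -1.5 0.063
298 112 [0.724 0.033 0.042] [220 203  60] ang in stool 1.0 0.06
299 112 [nan nan nan] [228 212  54] ang in stool nan nan
300 112 [0.724 0.028 0.039] [172 160  84] ang in stool -3.4 0.06
298 113 [0.721 0.033 0.042] [200 185  66] ang in stool 1.5 0.058
299 113 [0.722 0.03  0.04 ] [226 210 
[... 747 characters left out ...]

300 117 [0.71  0.028 0.047] [227 212  60] ang in stool -1.9 0.046
299 118 [0.71  0.031 0.04 ] [219 203  60] ang in stool 1.4 0.046
300 118 [0.708 0.028 0.045] [225 209  53] ang in stool -1.5 0.044
301 118 [0.709 0.026 0.042] [168 157  81] ang in stool -4.5 0.045
299 119 [0.706 0.031 0.044] [188 173  75] ang in stool 2.1 0.043
300 119 [0.706 0.028 0.044] [201 187  79] ang in stool -1.0 0.042
293 142 [0.651 0.046 0.045] [228 205  88] ang in stool 111.7 0.026
292 143 [0.649 0.048 0.046] [231 212  89] ang in stool 113.6 0.03
289 145 [0.644 0.055 0.047] [195 179  68] ang in stool 114.0 0.038
203 [ 0.52304505 -0.05075542  0.06400624]
h 5.946036313352556 0.15930499696090647 [0.12334487 0.1967415 ]
```

>>> {"method": "servo_tool", "body": {
  "increments": [6,11,0,0,0,0,18,33,0,0,0,0,34,60,0,0,0,0,53,93,0,0,0,0,74,132,0,0,0,0,96,170,0,0,0,0,118,209,0,0,0,0,140,247,0,0,0,0,161,285,0,0,0,0,183,324,0,0,0,0,205,362,0,0,0,0,226,401,0,0,0,0,248,439,0,0,0,0,267,472,0,0,0,0,282,500,0,0,0,0,295,522,0,0,0,0,304,538,0,0,0,0,310,549,0,0,0,0,310,549,0,0,0,0,310,549,0,0,0,0],
  "hand": 0,
  "squeeze": 25
}}

```text
t: 2.1
tool_pos: [0.4799, 0.0524, 0.2312]
tcp_rot: [-0.117, -0.697, -0.116, 0.698]
wrist_force: [0.5, 0.2, 0.1]
gripper_width: 0.0854
```

>>> {"method": "servo_tool", "body": {
  "increments": [0,0,-6,0,0,0,0,0,-20,0,0,0,0,0,-38,0,0,0,0,0,-58,0,0,0,0,0,-78,0,0,0,0,0,-98,0,0,0,0,0,-116,0,0,0,1,0,-130,0,0,0,1,0,-138,0,0,0,1,0,-141,0,0,0,1,0,-141,0,0,0]
}}

```text
t: 3.2
tool_pos: [0.4813, 0.0522, 0.0903]
tcp_rot: [-0.116, -0.697, -0.116, 0.698]
wrist_force: [0.3, -0.7, -0.7]
gripper_width: 0.0852
```

>>> {"method": "servo_tool", "body": {
  "increments": [0,0,0,0,0,0,0,0,0,0,0,0,0,0,0,0,0,0,0,0,0,0,0,0,0,0,0,0,0,0,0,0,0,0,0,0,0,0,0,0,0,0,0,0,0,0,0,0],
  "hand": 1,
  "squeeze": 25
}}

```text
t: 4.0
tool_pos: [0.4819, 0.0524, 0.0906]
tcp_rot: [0.117, 0.698, 0.116, -0.697]
wrist_force: [-0.2, -1.1, 5.3]
gripper_width: 0.0265
```

```bash
python3 - <<'E'
from h import *
shot('side','side1');o=get_obs();print(o['t'],o['gripper_width'],o['q'].round(3))
E
```

```text
4.05 0.02609976772974565 [-0.043  0.348 -0.479  0.743 -0.     2.768]
```

View pics/side1.png

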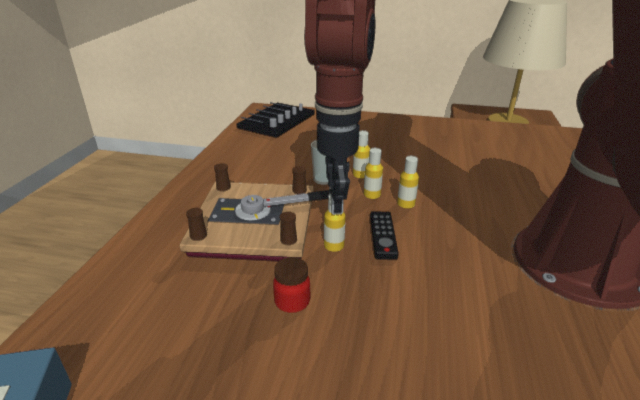

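>>> {"method": "servo_tool", "body": {
  "increments": [0,0,4,0,0,0,0,0,12,0,0,0,0,0,20,0,0,0,0,0,25,0,0,0,-4,6,25,0,0,0,-12,17,25,0,0,0,-22,31,25,0,0,0,-33,46,25,0,0,0,-44,61,25,0,0,0,-55,76,25,0,0,0,-66,90,25,0,0,0,-74,102,25,0,0,0,-80,110,25,0,0,0,-82,113,24,0,0,0,-82,113,20,0,0,0,-82,113,14,0,0,0,-82,113,8,0,0,0,-82,113,4,0,0,0,-82,113,2,0,0,0,-82,113,2,0,0,0]
}}

```text
t: 6.05
tool_pos: [0.3994, 0.1652, 0.0919]
tcp_rot: [-0.116, -0.697, -0.116, 0.698]
wrist_force: [-0.5, -0.4, -1.4]
gripper_width: 0.0267
```

```bash
python3 - <<'E'
from h import *
c=shot('side','side2');o=get_obs();print(o['t'],o['gripper_width'],o['wrist_force'])
cv2.imwrite('pics/side2c.png',cv2.resize(c['pixels'][130:330,200:460,::-1],None,fx=3,fy=3))
E
```

```text
6.1 0.02644965982076405 [ 0.87418716 -0.12542089 -1.63186113]
```

View pics/side2c.png

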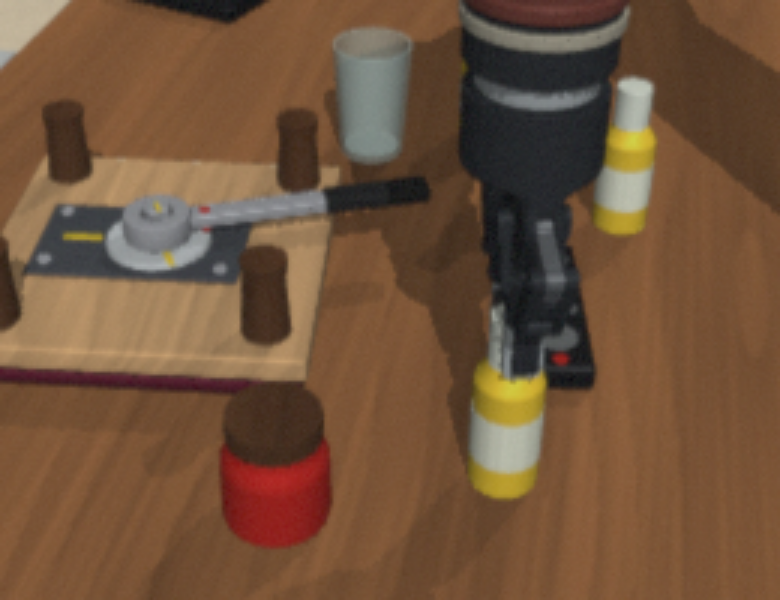

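>>> {"method": "servo_tool", "body": {
  "increments": [0,0,-1,0,0,0,0,0,-2,0,0,0,0,0,-2,0,0,0]
}}

```text
t: 6.4
tool_pos: [0.4, 0.1655, 0.0906]
tcp_rot: [0.116, 0.698, 0.116, -0.697]
wrist_force: [-0.1, -0.6, 2.4]
gripper_width: 0.026
```

>>> {"method": "servo_tool", "body": {
  "increments": [0,0,0,0,0,0,0,0,0,0,0,0,0,0,0,0,0,0,0,0,0,0,0,0,0,0,0,0,0,0,0,0,0,0,0,0,0,0,5,0,0,0,0,0,20,0,0,0,0,0,45,0,0,0,0,0,75,0,0,0,0,0,100,0,0,0,0,0,110,0,0,0,0,0,110,0,0,0],
  "hand": 0
}}

```text
t: 7.7
tool_pos: [0.4004, 0.1657, 0.2014]
tcp_rot: [0.116, 0.698, 0.116, -0.697]
wrist_force: [0.1, 0.3, 0.1]
gripper_width: 0.0855
```

```bash
python3 - <<'E'
from h import *
c=shot('side','side3');o=get_obs();print(o['t'],o['gripper_width'],o['tool_pos'],o['q'].round(3))
cv2.imwrite('pics/side3c.png',cv2.resize(c['pixels'][130:330,200:460,::-1],None,fx=3,fy=3))
E
```

```text
7.75 0.08543820964547141 [0.39967151 0.16549564 0.20022903] [ 0.223  0.138 -0.437  0.996 -0.     3.034]
```

View pics/side3c.png

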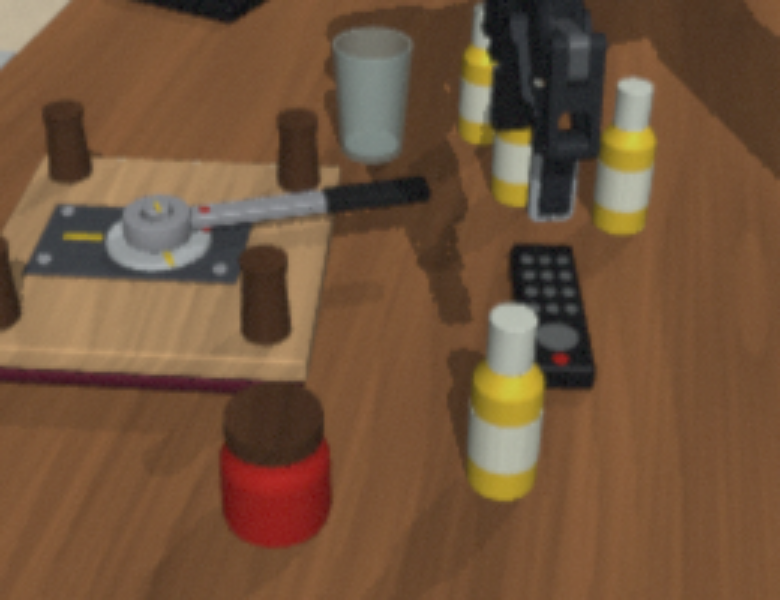

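>>> {"method": "servo_tool", "body": {
  "increments": [1,-2,0,0,0,8.5,3,-6,0,0,0,17,7,-13,0,0,0,25.5,12,-22,0,0,0,34,18,-33,0,0,0,42.5,25,-46,0,0,0,51,33,-61,0,0,0,59.5,41,-76,0,0,0,68,50,-92,0,0,0,76.5,58,-108,0,0,0,85,66,-124,0,0,0,93.5,75,-140,0,0,0,102,83,-155,0,0,0,110.5,91,-170,0,0,0,119,98,-183,0,0,0,127.5,105,-196,0,0,0,136,111,-206,0,0,0,144.5,115,-214,0,0,0,153,117,-218,0,0,0,161.5,118,-219,0,0,0,170],
  "hand": 0.4
}}

```text
t: 9.75
tool_pos: [0.5168, -0.0538, 0.1984]
tcp_rot: [0.704, -0.057, 0.706, 0.057]
wrist_force: [-0.0, -0.3, 0.2]
gripper_width: 0.0513
```

>>> {"method": "servo_tool", "body": {
  "increments": [0,0,-5,0,0,8.5,0,0,-20,0,0,16,0,0,-40,0,0,18.5,0,0,-60,0,0,18.5,0,0,-75,0,0,18.5,0,0,-85,0,0,18.5,0,0,-88,0,0,18.5,0,0,-88,0,0,18.5]
}}

```text
t: 10.55
tool_pos: [0.5171, -0.0534, 0.1117]
tcp_rot: [0.687, -0.168, 0.687, 0.168]
wrist_force: [-0.2, 0.3, -0.5]
gripper_width: 0.0515
```

```bash
python3 - <<'E'
from h import *
from scipy.spatial.transform import Rotation as R
o=get_obs();print(o['t'],o['gripper_width'],o['tool_pos'],o['q'].round(3))
M=R.from_quat(o['tcp_rot'],scalar_first=True).as_matrix(); print(M.round(3), np.degrees(np.arctan2(M[1,1],M[0,1])))
c=shot('side','side4');c2=shot('top','top4')
cv2.imwrite('pics/side4c.png',cv2.resize(c['pixels'][130:330,200:460,::-1],None,fx=3,fy=3))
cv2.imwrite('pics/top4c.png',cv2.resize(c2['pixels'][70:290,180:460,::-1],None,fx=2.8,fy=2.7))
E
```

```text
10.55 0.051523648248343996 [ 0.51710793 -0.0534349   0.11169654] [-0.244  0.382 -0.358  0.832  0.    -0.723]
[[-0.001 -0.461  0.887]
 [ 0.     0.887  0.461]
 [-1.     0.001 -0.001]] 117.45167263671877
```

View pics/side4c.png

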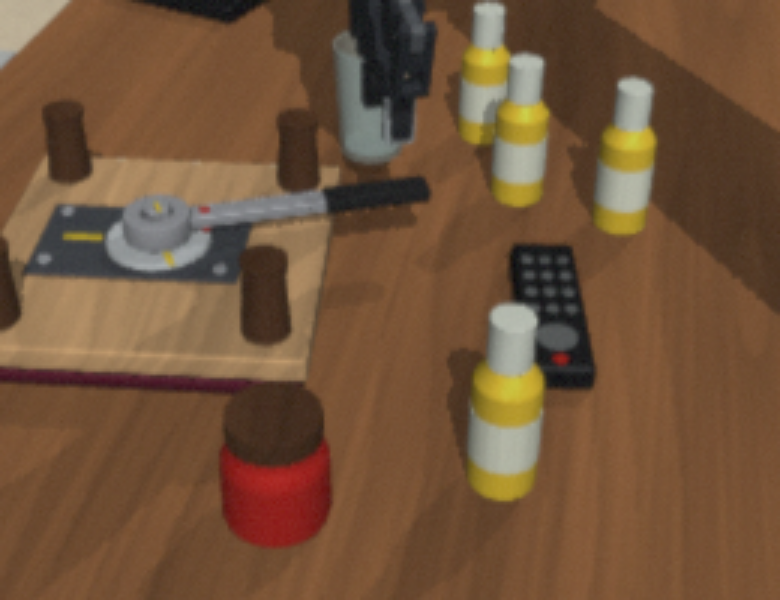

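View pics/top4c.png

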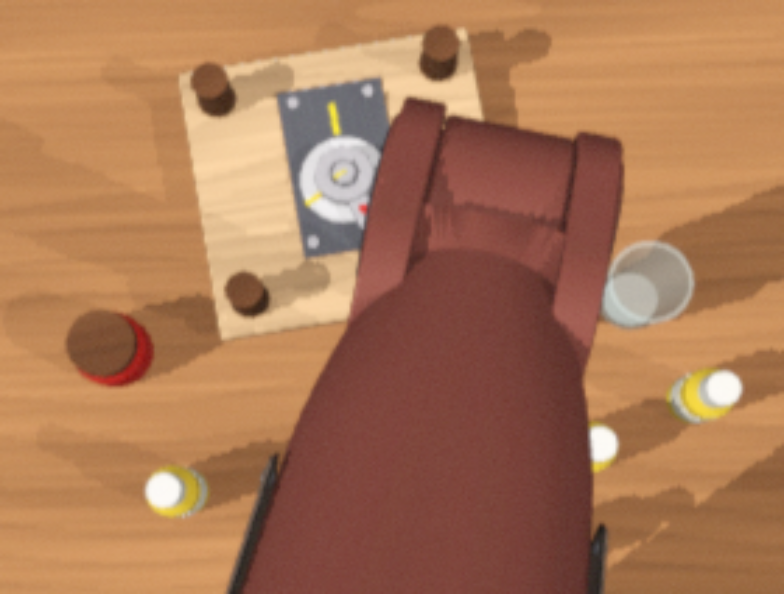

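>>> {"method": "servo_tool", "body": {
  "increments": [1,0,-6,0,0,0,1,0,-20,0,0,0,1,0,-36,0,0,0,1,0,-52,0,0,0,1,0,-64,0,0,0,1,0,-71,0,0,0,1,0,-72,0,0,0,1,0,-72,0,0,0]
}}

```text
t: 11.45
tool_pos: [0.5188, -0.0536, 0.0405]
tcp_rot: [0.687, -0.168, 0.687, 0.168]
wrist_force: [-0.1, -0.1, 0.7]
gripper_width: 0.051
```

>>> {"method": "servo_tool", "body": {
  "increments": [0,0,0,0,0,0,0,0,0,0,0,0,0,0,0,0,0,0,0,0,0,0,0,0,0,0,0,0,0,0,0,0,0,0,0,0],
  "hand": 1,
  "squeeze": 25
}}

```text
t: 12.05
tool_pos: [0.519, -0.0538, 0.0409]
tcp_rot: [0.687, -0.168, 0.687, 0.167]
wrist_force: [-1.3, -0.7, 6.8]
gripper_width: 0.0216
```

```bash
cat > arc.py <<'E'
import sys
from h import *
from scipy.spatial.transform import Rotation as R
N=np.array([.6643,.0229]);yaw=.1435
def arc(h1,n,hold=1,r=None):
    o=get_obs(); p=o['tool_pos'][:2]; d=p-N
    h0=np.pi-(np.arctan2(d[1],d[0])-yaw); h0=(h0+np.pi)%(2*np.pi)-np.pi
    r=r or np.hypot(*d); print('t',o['t'],'h0',h0.round(4),'r',np.hypot(*d).round(4),'w',o['gripper_width'].round(4),'F',o['wrist_force'].round(1),'q6',o['q'][5].round(2),'z',o['tool_pos'][2].round(4))
    M=R.from_quat(o['tcp_rot'],scalar_first=True).as_matrix();y=M[:,1]; print('jaw yaw vs ideal',(np.degrees(np.arctan2(y[1],y[0]))-(98.22-np.degrees(h0))).round(2))
    out=[]
    for i in range(1,n+1):
        u=i/n; s=u*u*(3-2*u); h=h0+(h1-h0)*s; a=np.pi-h+yaw
        q=N+r*np.array([np.cos(a),np.sin(a)])-p
        out+=[round(q[0]*1e3),round(q[1]*1e3),0,0,0,round(np.degrees(-(h-h0)),1)]
    print(out+out[-6:]*hold)
arc(float(sys.argv[1]),int(sys.argv[2]))
E
python3 arc.py 0.52 17
```

```text
Traceback (most recent call last):
  File "arc.py", line 16, in <module>
    arc(float(sys.argv[1]),int(sys.argv[2]))
    ~~~^^^^^^^^^^^^^^^^^^^^^^^^^^^^^^^^^^^^^
  File "arc.py", line 8, in arc
    r=r or np.hypot(*d); print('t',o['t'],'h0',h0.round(4),'r',np.hypot(*d).round(4),'w',o['gripper_width'].round(4),'F',o['wrist_force'].round(1),'q6',o['q'][5].round(2),'z',o['tool_pos'][2].round(4))
                                                                                         ^^^^^^^^^^^^^^^^^^^^^^^^
AttributeError: 'float' object has no attribute 'round'
```

```bash
sed -i "s/o\['gripper_width'\].round(4)/round(o['gripper_width'],4)/" arc.py; python3 arc.py 0.52 17
```

```text
t 12.05 h0 -0.342 r 0.1643 w 0.0216 F [-1.3 -0.7  6.8] q6 -0.72 z 0.0409
jaw yaw vs ideal -0.37
[-1, 1, 0, 0, 0, np.float64(-0.5), -2, 5, 0, 0, 0, np.float64(-1.9), -5, 11, 0, 0, 0, np.float64(-4.1), -8, 18, 0, 0, 0, np.float64(-6.9), -11, 27, 0, 0, 0, np.float64(-10.3), -14, 38, 0, 0, 0, np.float64(-14.1), -17, 49, 0, 0, 0, np.float64(-18.2), -18, 61, 0, 0, 0, np.float64(-22.5), -19, 74, 0, 0, 0, np.float64(-26.9), -19, 86, 0, 0, 0, np.float64(-31.2), -18, 98, 0, 0, 0, np.float64(-35.3), -16, 109, 0, 0, 0, np.float64(-39.1), -14, 118, 0, 0, 0, np.float64(-42.5), -11, 126, 0, 0, 0, np.float64(-45.3), -9, 132, 0, 0, 0, np.float64(-47.5), -8, 136, 0, 0, 0, np.float64(-48.9), -7, 137, 0, 0, 0, np.float64(-49.4), -7, 137, 0, 0, 0, np.float64(-49.4)]
```

>>> {"method": "servo_tool", "body": {
  "increments": [-1,1,0,0,0,-0.5,-2,5,0,0,0,-1.9,-5,11,0,0,0,-4.1,-8,18,0,0,0,-6.9,-11,27,0,0,0,-10.3,-14,38,0,0,0,-14.1,-17,49,0,0,0,-18.2,-18,61,0,0,0,-22.5,-19,74,0,0,0,-26.9,-19,86,0,0,0,-31.2,-18,98,0,0,0,-35.3,-16,109,0,0,0,-39.1,-14,118,0,0,0,-42.5,-11,126,0,0,0,-45.3,-9,132,0,0,0,-47.5,-8,136,0,0,0,-48.9,-7,137,0,0,0,-49.4,-7,137,0,0,0,-49.4]
}}

```text
t: 13.85
tool_pos: [0.5122, 0.0839, 0.0409]
tcp_rot: [0.695, 0.134, 0.694, -0.134]
wrist_force: [1.2, 0.2, 7.0]
gripper_width: 0.0216
```

```bash
cat > look.py <<'E'
import sys
from h import *
f=sys.argv[1]
c=shot('side','s'+f);c2=shot('top','t'+f)
a=cv2.resize(c['pixels'][150:320,190:400,::-1],(480,390));b=cv2.resize(c2['pixels'][80:220,190:380,::-1],(320,236))
o=np.zeros((390,800,3),np.uint8);o[:,:480]=a;o[:236,480:]=b;cv2.imwrite(f'pics/v{f}.png',o)
W=world(c2);I=c2['pixels'].astype(int);N=np.array([.6643,.0229])
y=(I[...,0]>140)&(I[...,1]>125)&(I[...,2]<110)&(I[...,0]-I[...,2]>80); d=W[...,:2]-N;r=np.hypot(d[...,0],d[...,1])
y&=(r>.024)&(r<.040)&(W[...,2]>.042)&(W[...,2]<.056)
an=np.degrees(np.arctan2(d[...,1],d[...,0])-.1435)
print('rim stripe deg',np.sort(an[y]).round(1),'nut',(2.6-np.radians(np.median(an[y]))).round(3) if y.any() else None)
E
python3 look.py 5; python3 arc.py -0.52 19
```

```text
rim stripe deg [74.3] nut 1.303
t 13.95 h0 0.5243 r 0.1638 w 0.0214 F [-0.   0.9  7.1] q6 0.4 z 0.0409
jaw yaw vs ideal -0.05
[-1, -1, 0, 0, 0, np.float64(0.5), -2, -5, 0, 0, 0, np.float64(1.8), -4, -11, 0, 0, 0, np.float64(4.0), -6, -19, 0, 0, 0, np.float64(6.8), -8, -28, 0, 0, 0, np.float64(10.3), -10, -39, 0, 0, 0, np.float64(14.1), -11, -51, 0, 0, 0, np.float64(18.4), -12, -64, 0, 0, 0, np.float64(22.9), -11, -77, 0, 0, 0, np.float64(27.6), -9, -91, 0, 0, 0, np.float64(32.3), -6, -104, 0, 0, 0, np.float64(36.9), -2, -116, 0, 0, 0, np.float64(41.5), 2, -127, 0, 0, 0, np.float64(45.7), 7, -137, 0, 0, 0, np.float64(49.6), 12, -146, 0, 0, 0, np.float64(53.0), 16, -153, 0, 0, 0, np.float64(55.8), 20, -158, 0, 0, 0, np.float64(58.0), 22, -161, 0, 0, 0, np.float64(59.4), 23, -162, 0, 0, 0, np.float64(59.8), 23, -162, 0, 0, 0, np.float64(59.8)]
```

View pics/v5.png

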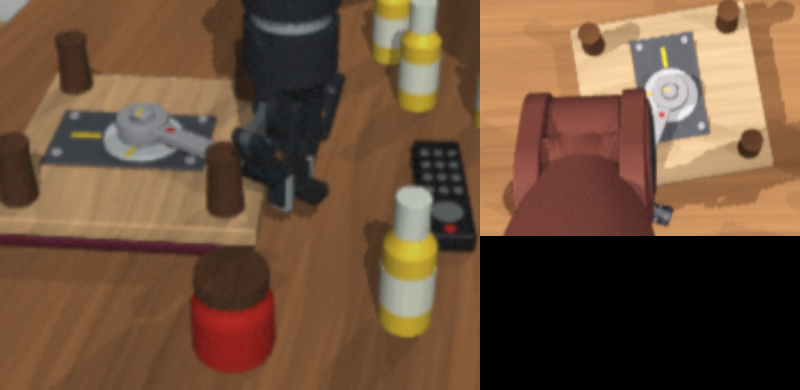

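>>> {"method": "servo_tool", "body": {
  "increments": [-1,-1,0,0,0,0.5,-2,-5,0,0,0,1.8,-4,-11,0,0,0,4,-6,-19,0,0,0,6.8,-8,-28,0,0,0,10.3,-10,-39,0,0,0,14.1,-11,-51,0,0,0,18.4,-12,-64,0,0,0,22.9,-11,-77,0,0,0,27.6,-9,-91,0,0,0,32.3,-6,-104,0,0,0,36.9,-2,-116,0,0,0,41.5,2,-127,0,0,0,45.7,7,-137,0,0,0,49.6,12,-146,0,0,0,53,16,-153,0,0,0,55.8,20,-158,0,0,0,58,22,-161,0,0,0,59.4,23,-162,0,0,0,59.8,23,-162,0,0,0,59.8]
}}

```text
t: 15.95
tool_pos: [0.5351, -0.0792, 0.0409]
tcp_rot: [0.669, -0.23, 0.669, 0.229]
wrist_force: [0.8, -0.6, 7.7]
gripper_width: 0.0218
```

```bash
python3 look.py 6; python3 arc.py 0.52 19|sed 's/np.float64(\([-0-9.]*\))/\1/g'
```

```text
rim stripe deg [74.5] nut 1.3
t 16.05 h0 -0.5245 r 0.1646 w 0.0216 F [-0.5 -0.2  6.7] q6 -0.94 z 0.0409
jaw yaw vs ideal -0.44
[-1, 1, 0, 0, 0, -0.5, -3, 4, 0, 0, 0, -1.8, -7, 9, 0, 0, 0, -4.0, -11, 16, 0, 0, 0, -6.8, -16, 25, 0, 0, 0, -10.3, -21, 35, 0, 0, 0, -14.1, -26, 46, 0, 0, 0, -18.4, -29, 58, 0, 0, 0, -22.9, -33, 71, 0, 0, 0, -27.6, -34, 85, 0, 0, 0, -32.3, -35, 98, 0, 0, 0, -36.9, -35, 111, 0, 0, 0, -41.5, -34, 123, 0, 0, 0, -45.7, -32, 134, 0, 0, 0, -49.6, -30, 144, 0, 0, 0, -53.0, -28, 152, 0, 0, 0, -55.8, -26, 157, 0, 0, 0, -58.0, -24, 161, 0, 0, 0, -59.4, -24, 162, 0, 0, 0, -59.8, -24, 162, 0, 0, 0, -59.8]
```

>>> {"method": "servo_tool", "body": {
  "increments": [-1,1,0,0,0,-0.5,-3,4,0,0,0,-1.8,-7,9,0,0,0,-4.0,-11,16,0,0,0,-6.8,-16,25,0,0,0,-10.3,-21,35,0,0,0,-14.1,-26,46,0,0,0,-18.4,-29,58,0,0,0,-22.9,-33,71,0,0,0,-27.6,-34,85,0,0,0,-32.3,-35,98,0,0,0,-36.9,-35,111,0,0,0,-41.5,-34,123,0,0,0,-45.7,-32,134,0,0,0,-49.6,-30,144,0,0,0,-53.0,-28,152,0,0,0,-55.8,-26,157,0,0,0,-58.0,-24,161,0,0,0,-59.4,-24,162,0,0,0,-59.8,-24,162,0,0,0,-59.8]
}}

```text
t: 18.05
tool_pos: [0.5121, 0.0835, 0.0409]
tcp_rot: [0.695, 0.134, 0.693, -0.134]
wrist_force: [5.7, -0.4, 5.1]
gripper_width: 0.0214
```

```bash
python3 look.py 7; python3 arc.py -0.52 19|sed 's/np.float64(\([-0-9.]*\))/\1/g'
```

```text
rim stripe deg [30.1 30.2 32.7 33.6] nut 2.051
t 18.15 h0 0.5217 r 0.1638 w 0.0212 F [ 5.3 -0.3  4. ] q6 0.4 z 0.0409
jaw yaw vs ideal -0.21
[0, -1, 0, 0, 0, 0.5, -2, -5, 0, 0, 0, 1.8, -4, -11, 0, 0, 0, 4.0, -6, -19, 0, 0, 0, 6.8, -8, -28, 0, 0, 0, 10.2, -10, -39, 0, 0, 0, 14.1, -11, -51, 0, 0, 0, 18.3, -12, -64, 0, 0, 0, 22.8, -11, -77, 0, 0, 0, 27.5, -9, -90, 0, 0, 0, 32.2, -6, -103, 0, 0, 0, 36.9, -2, -116, 0, 0, 0, 41.3, 2, -127, 0, 0, 0, 45.6, 7, -137, 0, 0, 0, 49.5, 12, -145, 0, 0, 0, 52.9, 16, -152, 0, 0, 0, 55.7, 20, -157, 0, 0, 0, 57.8, 22, -160, 0, 0, 0, 59.2, 23, -161, 0, 0, 0, 59.7, 23, -161, 0, 0, 0, 59.7]
```

View pics/v7.png

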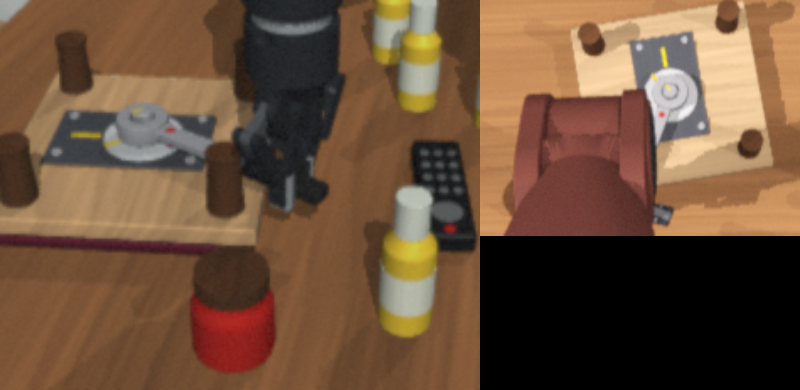

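>>> {"method": "servo_tool", "body": {
  "increments": [0,-1,0,0,0,0.5,-2,-5,0,0,0,1.8,-4,-11,0,0,0,4.0,-6,-19,0,0,0,6.8,-8,-28,0,0,0,10.2,-10,-39,0,0,0,14.1,-11,-51,0,0,0,18.3,-12,-64,0,0,0,22.8,-11,-77,0,0,0,27.5,-9,-90,0,0,0,32.2,-6,-103,0,0,0,36.9,-2,-116,0,0,0,41.3,2,-127,0,0,0,45.6,7,-137,0,0,0,49.5,12,-145,0,0,0,52.9,16,-152,0,0,0,55.7,20,-157,0,0,0,57.8,22,-160,0,0,0,59.2,23,-161,0,0,0,59.7,23,-161,0,0,0,59.7]
}}

```text
t: 20.15
tool_pos: [0.5345, -0.0785, 0.0409]
tcp_rot: [0.67, -0.229, 0.669, 0.228]
wrist_force: [4.0, -1.4, 7.1]
gripper_width: 0.0215
```

```bash
python3 look.py 8; python3 arc.py 0.1 14|sed 's/np.float64(\([-0-9.]*\))/\1/g'
```

```text
rim stripe deg [30.6 33.4 33.4] nut 2.018
t 20.25 h0 -0.5185 r 0.1647 w 0.0215 F [ 3.7 -1.5  6. ] q6 -0.94 z 0.0409
jaw yaw vs ideal -0.24
[-1, 1, 0, 0, 0, -0.5, -3, 5, 0, 0, 0, -2.0, -7, 10, 0, 0, 0, -4.2, -11, 17, 0, 0, 0, -7.0, -16, 25, 0, 0, 0, -10.3, -21, 34, 0, 0, 0, -13.9, -25, 44, 0, 0, 0, -17.7, -28, 55, 0, 0, 0, -21.5, -31, 65, 0, 0, 0, -25.1, -33, 74, 0, 0, 0, -28.4, -34, 82, 0, 0, 0, -31.3, -34, 88, 0, 0, 0, -33.5, -35, 93, 0, 0, 0, -34.9, -35, 94, 0, 0, 0, -35.4, -35, 94, 0, 0, 0, -35.4]
```

>>> {"method": "servo_tool", "body": {
  "increments": [-1,1,0,0,0,-0.5,-3,5,0,0,0,-2.0,-7,10,0,0,0,-4.2,-11,17,0,0,0,-7.0,-16,25,0,0,0,-10.3,-21,34,0,0,0,-13.9,-25,44,0,0,0,-17.7,-28,55,0,0,0,-21.5,-31,65,0,0,0,-25.1,-33,74,0,0,0,-28.4,-34,82,0,0,0,-31.3,-34,88,0,0,0,-33.5,-35,93,0,0,0,-34.9,-35,94,0,0,0,-35.4,-35,94,0,0,0,-35.4]
}}

```text
t: 21.75
tool_pos: [0.5006, 0.0159, 0.0409]
tcp_rot: [0.708, -0.015, 0.706, 0.014]
wrist_force: [7.5, -2.0, 2.6]
gripper_width: 0.0215
```

```bash
python3 look.py 9; python3 arc.py 0.45 14|sed 's/np.float64(\([-0-9.]*\))/\1/g'
```

```text
rim stripe deg [10.2 11.9] nut 2.408
t 21.85 h0 0.0999 r 0.1638 w 0.0213 F [ 7.  -1.3  1.4] q6 -0.16 z 0.0409
jaw yaw vs ideal -0.16
[0, 1, 0, 0, 0, -0.3, 0, 3, 0, 0, 0, -1.1, 0, 7, 0, 0, 0, -2.4, 0, 11, 0, 0, 0, -4.0, 0, 17, 0, 0, 0, -5.8, 1, 23, 0, 0, 0, -7.9, 1, 29, 0, 0, 0, -10.0, 2, 35, 0, 0, 0, -12.2, 3, 40, 0, 0, 0, -14.2, 4, 46, 0, 0, 0, -16.1, 6, 50, 0, 0, 0, -17.7, 7, 54, 0, 0, 0, -18.9, 7, 56, 0, 0, 0, -19.8, 7, 57, 0, 0, 0, -20.1, 7, 57, 0, 0, 0, -20.1]
```

View pics/v9.png

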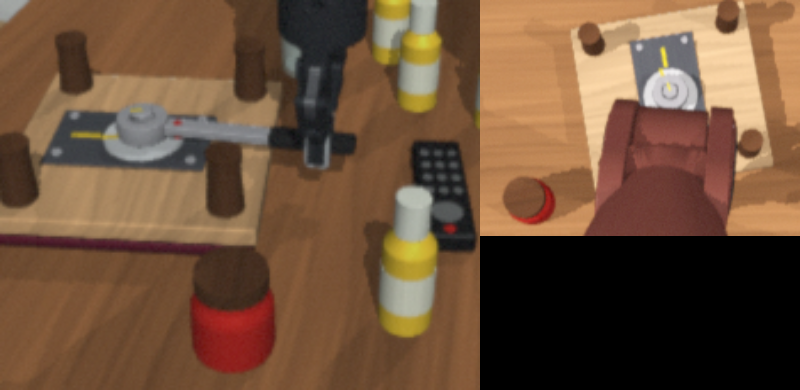

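>>> {"method": "servo_tool", "body": {
  "increments": [0,3,0,0,0,-1,0,7,0,0,0,-2.4,0,11,0,0,0,-4,0,15,0,0,0,-5.3,0,18,0,0,0,-6.3,1,20,0,0,0,-7,1,20,0,0,0,-7]
}}

```text
t: 22.55
tool_pos: [0.501, 0.0359, 0.0409]
tcp_rot: [0.708, 0.029, 0.706, -0.029]
wrist_force: [5.0, -1.9, 4.7]
gripper_width: 0.0212
```

```bash
python3 look.py 10; python3 arc.py 0.3 5|sed 's/np.float64(\([-0-9.]*\))/\1/g'
```

```text
rim stripe deg [3.6 4.5] nut 2.529
t 22.65 h0 0.2225 r 0.1638 w 0.0214 F [ 5.8 -1.7  4.4] q6 0.01 z 0.0409
jaw yaw vs ideal -0.13
[0, 1, 0, 0, 0, -0.5, 0, 4, 0, 0, 0, -1.6, 1, 8, 0, 0, 0, -2.9, 1, 11, 0, 0, 0, -4.0, 1, 13, 0, 0, 0, -4.4, 1, 13, 0, 0, 0, -4.4]
```

View pics/v10.png

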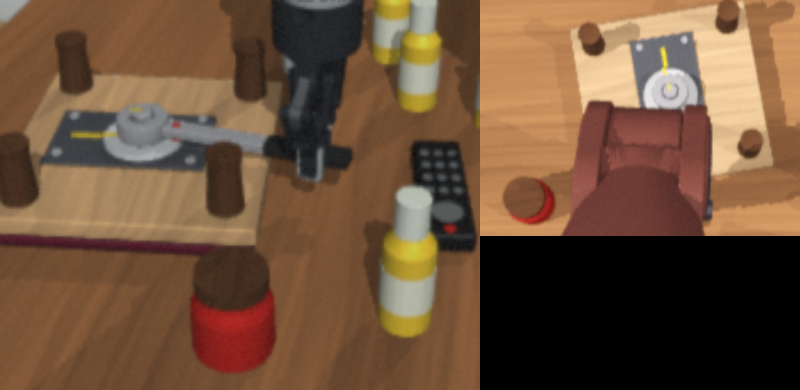

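Nut at about 2.53. I'll press on in small steps and watch the tangential force for the stop.

>>> {"method": "servo_tool", "body": {
  "increments": [0,2,0,0,0,-0.7,0,4,0,0,0,-1.4,1,6,0,0,0,-2.1,1,8,0,0,0,-2.8,1,8,0,0,0,-2.8]
}}

```text
t: 23.15
tool_pos: [0.5019, 0.0439, 0.0409]
tcp_rot: [0.707, 0.046, 0.705, -0.046]
wrist_force: [5.4, -2.7, 5.0]
gripper_width: 0.0213
```

>>> {"method": "servo_tool", "body": {
  "increments": [0,2,0,0,0,-0.7,0,4,0,0,0,-1.4,0,4,0,0,0,-1.4]
}}

```text
t: 23.45
tool_pos: [0.5024, 0.0478, 0.0409]
tcp_rot: [0.706, 0.054, 0.704, -0.055]
wrist_force: [7.6, -1.7, 2.9]
gripper_width: 0.0211
```

```bash
python3 look.py 11; python3 arc.py 0.4 5|sed 's/np.float64(\([-0-9.]*\))/\1/g'
```

```text
rim stripe deg [0.2 0.7] nut 2.592
t 23.55 h0 0.2959 r 0.1638 w 0.0212 F [ 7.2 -2.3  2.2] q6 0.1 z 0.0409
jaw yaw vs ideal -0.12
[0, 2, 0, 0, 0, -0.6, 1, 6, 0, 0, 0, -2.1, 2, 11, 0, 0, 0, -3.9, 3, 15, 0, 0, 0, -5.3, 3, 17, 0, 0, 0, -6.0, 3, 17, 0, 0, 0, -6.0]
```

View pics/v11.png

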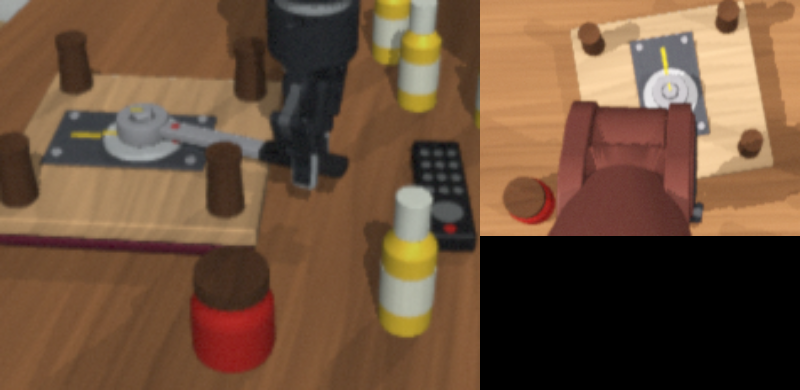

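Stripe is about 0.5° off the mark. A few mm more should show the hard stop.

>>> {"method": "servo_tool", "body": {
  "increments": [0,2,0,0,0,-0.7,0,2,0,0,0,-0.7]
}}

```text
t: 23.75
tool_pos: [0.5028, 0.0498, 0.0409]
tcp_rot: [0.706, 0.059, 0.703, -0.059]
wrist_force: [7.7, -3.4, 1.7]
gripper_width: 0.0216
```

>>> {"method": "servo_tool", "body": {
  "increments": [0,1,0,0,0,-0.3,0,2,0,0,0,-0.7,0,2,0,0,0,-0.7]
}}

```text
t: 24.05
tool_pos: [0.503, 0.0517, 0.0409]
tcp_rot: [0.706, 0.063, 0.703, -0.063]
wrist_force: [9.4, -2.3, 0.4]
gripper_width: 0.0218
```

>>> {"method": "servo_tool", "body": {
  "increments": [0,1,0,0,0,-0.4,0,2,0,0,0,-0.7,0,2,0,0,0,-0.7]
}}

```text
t: 24.35
tool_pos: [0.5034, 0.0536, 0.041]
tcp_rot: [0.706, 0.067, 0.702, -0.068]
wrist_force: [10.5, -3.4, -0.9]
gripper_width: 0.0217
```

```bash
python3 look.py 12; python3 arc.py 0.4 5|head -2; python3 -c "
from bench import get_obs;print(get_obs()['torque'])"
```

```text
rim stripe deg [-3.9  0.1] nut 2.633
t 24.45 h0 0.3317 r 0.1638 w 0.0215 F [10.9 -2.3 -2.4] q6 0.15 z 0.041
jaw yaw vs ideal -0.17
[-0.58279578 -1.99327005  0.18119334]
```

>>> {"method": "servo_tool", "body": {
  "increments": [1,1,0,0,0,-0.4,1,3,0,0,0,-1,1,4,0,0,0,-1.4,1,4,0,0,0,-1.4]
}}

```text
t: 24.85
tool_pos: [0.5042, 0.0575, 0.0409]
tcp_rot: [0.705, 0.076, 0.701, -0.077]
wrist_force: [10.2, -3.7, -1.4]
gripper_width: 0.0214
```

```bash
python3 look.py 13; python3 arc.py 0.4 5|head -2; python3 -c "
from bench import get_obs;print(get_obs()['torque'])"
```

```text
rim stripe deg [-3.9  0.1] nut 2.633
t 24.95 h0 0.3562 r 0.1638 w 0.0211 F [ 9.3 -4.2 -0.5] q6 0.19 z 0.041
jaw yaw vs ideal -0.16
[-0.64336519 -1.85163688  0.30532024]
```

View pics/v13.png

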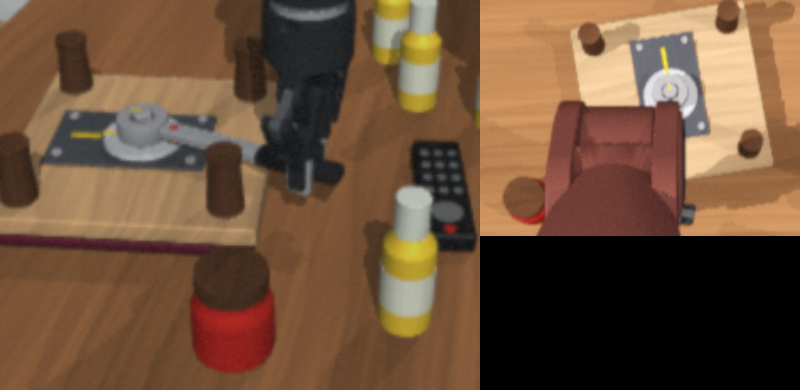

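>>> {"method": "servo_tool", "body": {
  "increments": [0,0,0,0,0,0,0,0,0,0,0,0,0,0,0,0,0,0,0,0,0,0,0,0,0,0,0,0,0,0,0,0,5,0,0,0,0,0,15,0,0,0,0,0,35,0,0,0,0,0,65,0,0,0,0,0,100,0,0,0,0,0,135,0,0,0,0,0,160,0,0,0,0,0,170,0,0,0,0,0,170,0,0,0],
  "hand": 0.4
}}

```text
t: 26.35
tool_pos: [0.5024, 0.0586, 0.2119]
tcp_rot: [0.704, 0.076, 0.702, -0.076]
wrist_force: [0.2, -0.6, -0.4]
gripper_width: 0.0513
```

>>> {"method": "servo_tool", "body": {
  "increments": [0,-8,0,0,0,0,0,-24,0,0,0,0,0,-45,0,0,0,0,0,-70,0,0,0,0,0,-95,0,0,0,0,0,-120,0,0,0,0,0,-145,0,0,0,0,-8,-170,0,0,0,0,-16,-195,0,0,0,0,-26,-220,0,0,0,0,-37,-245,0,0,0,0,-50,-270,0,0,0,0,-62,-290,0,0,0,0,-75,-305,0,0,0,0,-84,-315,0,0,0,0,-90,-320,0,0,0,0,-90,-320,0,0,0,0,-90,-320,0,0,0,0]
}}

```text
t: 28.15
tool_pos: [0.4116, -0.2611, 0.2101]
tcp_rot: [0.703, 0.076, 0.703, -0.076]
wrist_force: [0.4, -0.2, -0.1]
gripper_width: 0.0512
```

```bash
python3 look.py 14; python3 - <<'E'
from h import *
o=get_obs();print(o['t'],o['tool_pos'],o['wrist_force'].round(1))
for f in('top0','t14'):
    c=dict(np.load(f'pics/{f}.npz'));W=world(c);H=W[...,2]
    for n,(x,y,z0,z1) in dict(candle=(.523,.2216,.068,.082),remote=(.3845,.0038,.012,.03),tumb=(.5628,-.2218,.01,.11),bottle=(.4,.1655,.112,.126)).items():
        m=(H>z0)&(H<z1)&(np.hypot(W[...,0]-x,W[...,1]-y)<(.09 if n=='remote' else .055)); q=W[m]
        if len(q): print(f,n,len(q),q.mean(0).round(4))
E
```

```text
rim stripe deg [-3.9  0.1  0.8] nut 2.598
28.25 [ 0.41190924 -0.26098895  0.21026154] [-0.8  1.  -0.4]
top0 candle 485 [0.523  0.2216 0.0735]
top0 remote 1269 [0.3846 0.0039 0.0191]
top0 tumb 633 [ 0.5628 -0.2218  0.0676]
t14 candle 487 [0.5229 0.2214 0.0735]
t14 remote 1264 [0.3845 0.0039 0.0191]
t14 tumb 631 [ 0.5626 -0.2216  0.0679]
t14 bottle 130 [0.3991 0.1648 0.1186]
```

View pics/t14.png

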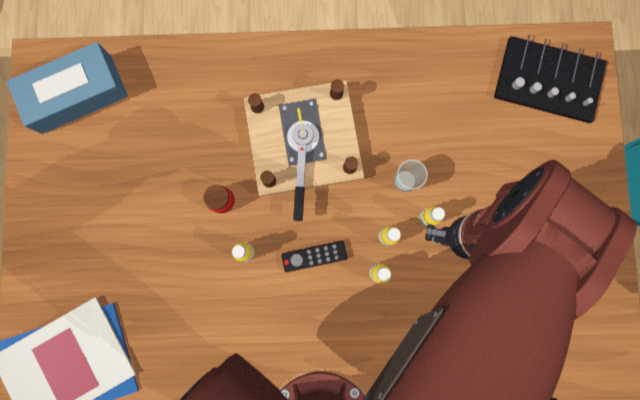

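View pics/v14.png

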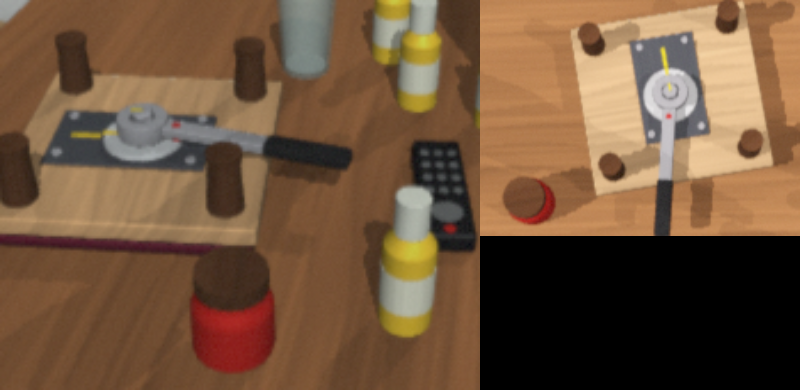

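```bash
python3 - <<'E'
from h import *
c=dict(np.load('pics/t14.npz'));W=world(c);I=c['pixels'].astype(int);N=np.array([.6643,.0229])
b=(I.sum(-1)<150)&(W[...,2]>.05)&(W[...,2]<.075); b[:175]=0;b[:,:285]=0;b[:,315:]=0;b[225:]=0
q=W[b];d=q.mean(0)[:2]-N;print(q.mean(0),len(q),(np.pi-(np.arctan2(d[1],d[0])-.1435)))
cv2.imwrite('pics/c14.png',cv2.resize(c['pixels'][90:170,260:350,::-1],None,fx=7,fy=7,interpolation=cv2.INTER_CUBIC))
E
```

```text
[0.51561821 0.0330828  0.06349966] 139 0.21188040029347333
```

View pics/c14.png

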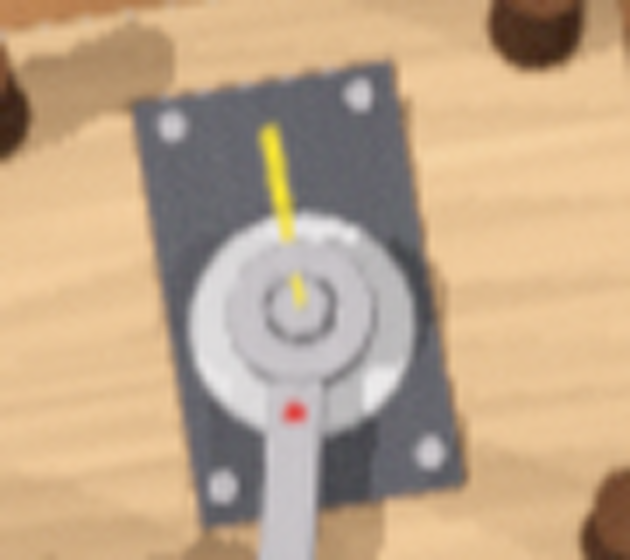

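```bash
python3 -c "
from bench import finish_job;print(finish_job())"
```

```text
the job is handed in; nothing more can be done
None
```

The nut is tight and the job is handed in, at about 28 s on the clock; the tool gave no verdict.

**What I did:**
- I gripped the lotion bottle by its cap and stood it upright at about (0.40, 0.165), roughly 300 mm from the nut's axis.
- I gripped the handle and made three clockwise strokes, finishing the last in small steps. Then I released the handle and moved the arm clear.

**Last checks:**
- **Nut:** its stripe lies in line with the plate's mark. I estimate 2.6 rad from the pictures, good to a few hundredths. Over the last 4 mm of pushing the stripe did not move.
- **Stop:** I felt no sharp rise in force there. Only the stripe standing still shows that the nut reached its stop.
- **Other things:** the bottle is upright. The tumbler, candle and remote are within about 1 mm of where they started. The wrist force is near zero, with the gripper well above everything.

**Disagreement:** after release the handle stood at about 0.21 rad, but the gripper's position had implied 0.36. It slipped back in the ratchet while I was letting go, or was never quite where the gripper was. The stripe stayed on the mark.

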